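# Seat the tongue key in the kiln guard switch

## Robot

A 7-joint arm with a two-finger parallel gripper is mounted at the origin on a cart in front of the work surface, level with it; the furniture and walls round the work are solid. World frame = base frame: x ahead of the robot, y to its left, z up, the work surface at z = 0. Lengths are in m, angles in rad, forces in N, time in s.
With the tool pointing down it reaches from about 0.375 to 0.925 m from the base axis. Payload 3.1 kg.
Tool frame: the origin (TCP) lies where the fingers leave the gripper's body, on its centre line; the fingertips stand 73 mm ahead of it and the grasp point (between the pads) lies 54 mm ahead of it; z points along the fingers, y is the line along which they close (so a half turn about z gives the same grasp; the last joint's range is limited). The gripper opens to 85 mm and grips with 20 to 120 N. Pads are 22 mm wide; open, the fingers measure 114 mm over their backs; the gripper's body (76 mm by 85 mm) begins 54 mm behind the grasp point. The pads swing forward as they close: fully open they stand 13 mm farther back than shut.
Start: joints at [1.213, 0.383, 0.044, 1.598, -0.018, 1.161, -0.05], TCP at [0.167, -0.628, 0.304] pointing down, gripper open.
Joint ranges: [-2.61, 2.61], [-0.41, 2.15], [-1.48, 1.57], [0, 2.5], [-1.57, 4.71], [0.05, 1.97], [-2.85, 2.85]. Speed limits (rad/s): [2.79, 2.79, 3.14, 3.14, 3.14, 3.14, 3.14].

## Interface

Orientations are given as a unit quaternion [w, x, y, z].
In Python, from cell import observe, grab_frame, hand_in gives the robot as it stands.
- The arm moves only by the tool carry_out, never from a script. Its argument "motion" is a list of rows, each an object with "dp": the shift along the tool's x, y, z normalised to -1 to 1, where 1 is 150 mm, a list of three; "twist": the turn, a rotation vector about the tool's x, y, z normalised to -1 to 1, where 1 is 4 degrees, a list of three; "hand": the gripper command: -1 is shut, 1 is fully open, values between are in proportion. A call has 1 to 5 rows; each row shifts and turns the commanded pose from where the row before left it, along the tool's axes as they then stand; what a row does not reach is not made up. A row lasts 1/8 s, in which the tool goes at most 62.5 mm and 10.7 degrees, less where a joint would pass 70% of its speed; a pose out of reach is approached as far as the arm can. A call with a number of a shift or a turn outside -1 to 1 is refused whole. A call with a gripper value outside its range is refused whole. The fingers move at their own pace and stop on an object; the grip force is fixed at half the most. Time passes only in rows, so rows that do not move let the fingers close. It gives the time, the measured TCP pose, the force, the opening and the grip force at its end, in the units of the state.
- observe(): the state, without advancing time (a new reading comes with each control period).
- grab_frame(name): name is "scene" or "top" or "wrist"; returns a dict with "frame" (384x512x3 uint8, red, green, blue), "mtx" (3x3 intrinsics, pixels), "rvec" (rotation vector, rad) and "tvec" (3), from world to camera coordinates, as OpenCV has them. Camera axes: x right, y down, z forward; pixel columns grow to the right and rows downward; lengths in m; the calibration is good to about 2 mm. The wrist camera is an equidistant fisheye: a pixel r from the principal point sees the ray r / f radians off the axis. A picture is of the moment at which its call begins. There is no depth.
- hand_in(): hands the job in; it is judged then, once.
The state is a dict: "time": time; "joint_pos": joint angles; "qvel": joint speeds; "joint_efforts": joint torques, N m; "tcp_pos": TCP position; "orientation": TCP orientation; "force": force on the tool from outside, world axes, zero at the start; "ft_torque": the same for the moment, N m; "grip_width": opening from 0.0 (shut) to 1.0 (fully open); "grasp_force": force on a finger pad.
Only numpy, scipy, OpenCV 4.12 (cv2) and the standard library are available. Lean on these libraries where they do the work, as an engineer would, in place of code of your own. Each camera call takes 0.05 s, during which the arm holds its last target. There are 200 camera calls.

## Task

The guard interlock switch of the kiln stands on the bench for its check. Take the red-handled key with the flat steel tongue out of its wooden stand and push the tongue straight down into the slot of the yellow-topped switch until it is fully home, its flange flat on the switch's top, then let go. Leave the blue-handled round-pin key where it is, in its stand.

Things in the scene. Friction and masses are not known exactly. Their poses are not given: they have to be found in the camera images.
- tongue_key_grip (a point): Loose key to insert, 80 to 170 g: centre of its red handle, 20 (x) x 44 (y) x 50 mm (z, up). Below: dark steel flange 40 (x) x 60 (y) x 5 mm, underside 30 mm below this point, then a flat steel tongue 6 mm thick (x), 24 wide (y), 50 long, tip 80 mm below this point. Starts upright in its stand. Grip the handle from above across its 20 mm (x). It fits the switch either way round.
- tongue_stand: Red key's fixed wooden stand, 64 (x) x 88 mm (y); origin under its centre on the table. The key's flange lies loosely on two side walls 62 mm high, between lips 4 mm higher; the tongue hangs free between the walls, and the key lifts straight out. It may change places with the blue key's like stand.
- switch_mouth (a point): Fixed switch, grey with yellow top, 46 (x) x 76 mm (y), on an aluminium plate 90 x 100 mm: centre of its entry, level with the flat top 72 mm above the table; z up. The entry, 28 (x) x 46 mm (y), narrows over 16 mm of depth to a slot 10 (x) x 28 mm (y), 64 mm deep in all, no spring or latch. Key home: its flange lies on the top, its handle centre 30 mm above this point, key x along switch x.
- pin_key_grip (a point): Wrong key, to be left alone: centre of its blue handle. Same handle, flange and kind of stand as the red one, but with a round steel pin 14 mm in diameter in place of the tongue; it does not fit the slot.

How it is judged:
At the end, for the whole second after the job is handed in: The red key stands in the switch slot: handle centre within 12 mm of the slot's centre line and less than 36 mm above the switch's top (30 mm when flush), tongue along the slot (within 17 degrees), upright within 10 degrees; the blue key within 20 mm of where it started (horizontal distance between tongue_key_grip and switch_mouth below 0.012 m and z of tongue_key_grip in the frame of switch_mouth below 0.036 m and angle between the x axis of tongue_key_grip and the x axis of switch_mouth, either way round below 0.3 rad and angle between tongue_key_grip's own z axis and vertical below 0.17 rad and distance of pin_key_grip from where it was at the start of the episode below 0.02 m); the robot touches nothing.
It fails at once if the blue-handled pin key is moved more than 20 mm (distance of pin_key_grip from where it was at the start of the episode above 0.02 m).
It also fails if it takes over 42 s, if anything falls off the work surface, if the arm or the gripper's body presses on something with over 40 N, if the wrist force passes 120 N, or if a joint passes its speed limit or range.

## Working session

There is one attempt and no reset: what is moved stays moved. The work goes in short steps, Python scripts to look and compute and a tool call to move; the robot and the scene stay as the last step left them, time stands still between calls to the robot, and variables do not carry over. Pictures are saved under pics/ and viewed, at most 10 in all, crops included, and the job is handed in when it is done.

Besides the shell and the picture viewer there is one more tool, called after "Call:" by a JSON object that holds its "fn" and its "kwargs". carry_out: Moves the arm, as the interface text tells. Its arguments: {"type":"object","properties":{"motion":{"type":"array","items":{"type":"object","properties":{"dp":{"type":"array","items":{"type":"number"}},"twist":{"type":"array","items":{"type":"number"}},"hand":{"type":"number"}}}}},"required":["motion"]}

```bash
mkdir -p pics
python3 - <<'E'
from cell import observe, grab_frame
import cv2,pickle,numpy as np
s=observe();print({k:np.round(v,3).tolist() for k,v in s.items()})
for n in("scene","top"):
    f=grab_frame(n);pickle.dump(f,open(n+".pkl","wb"))
    cv2.imwrite(f"pics/{n}1.png",cv2.cvtColor(f["frame"],cv2.COLOR_RGB2BGR))
    print(n,f["mtx"].tolist(),f["rvec"],f["tvec"])
E
```

```text
{'time': 0.0, 'joint_pos': [1.213, 0.384, 0.044, 1.6, -0.018, 1.161, -0.05], 'qvel': [-0.0, -0.001, -0.001, 0.002, 0.002, 0.0, -0.001], 'joint_efforts': [-0.0, -43.347, 1.025, -24.951, 0.011, 0.011, 0.0], 'tcp_pos': [0.167, -0.627, 0.302], 'orientation': [-0.001, 0.992, 0.13, -0.0], 'force': [0.382, -0.424, -1.141], 'ft_torque': [-0.025, -0.002, 0.049], 'grasp_force': 0.0, 'grip_width': 1.001}
scene [[403.61466004780755, 0.0, 260.2068409484851], [0.0, 403.61466004780755, 188.2510805893557], [0.0, 0.0, 1.0]] [ 0.74722614 -2.65774641  1.04554404] [0.45719653 0.21915983 0.91000449]
top [[386.94412751445395, 0.0, 258.43846526836614], [0.0, 386.94412751445395, 196.4456353267343], [0.0, 0.0, 1.0]] [ 2.13360184 -2.11821202  0.22571815] [0.01423555 0.53463525 0.92493559]
```

View pics/scene1.png

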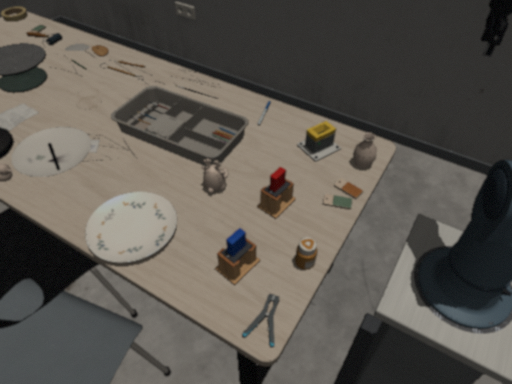

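View pics/top1.png

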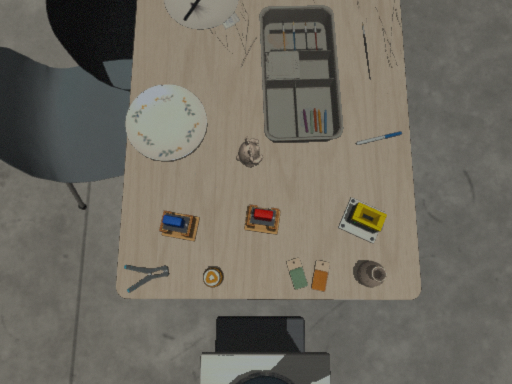

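The scene view shows the red key at about (277,182), the switch at (320,138) and the blue key at (236,243). The top view has red at (264,215), switch at (368,218) and blue at (176,222). I'll enlarge both views.

Run:
```python
import cv2,pickle
def crop(n,x0,y0,x1,y1,k):
    f=pickle.load(open(n+".pkl","rb"))["frame"][y0:y1,x0:x1,::-1]
    return cv2.resize(f,None,fx=k,fy=k,interpolation=cv2.INTER_CUBIC)
cv2.imwrite("pics/topc.png",crop("top",235,190,395,250,5))
cv2.imwrite("pics/scenec.png",crop("scene",250,115,350,220,5.7))
```

```text
(no output)
```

View pics/topc.png

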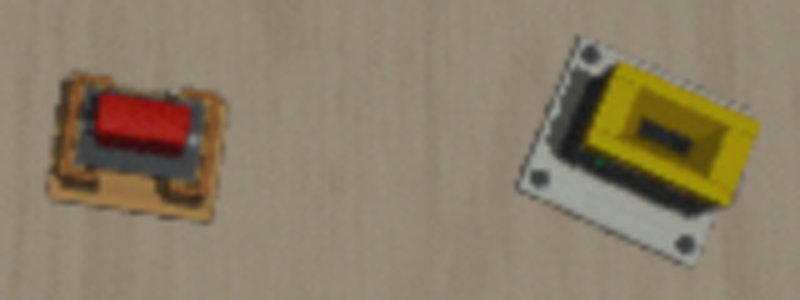

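View pics/scenec.png

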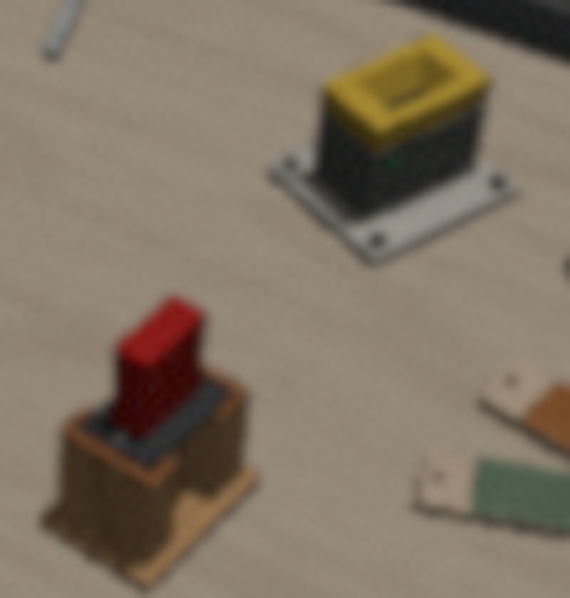

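The top crop shows the red handle's top face with corners at about (98,94), (190,101), (187,141), (97,135), and the switch top at (620,66), (758,125), (728,206), (590,147). In the scene crop the red top is at (120,348), (176,298), (203,318), (148,365), and the switch top at (323,88), (433,38), (490,80), (378,135).

```bash
cat > h.py <<'E'
import cv2,pickle,numpy as np
def P(f): return np.c_[cv2.Rodrigues(f["rvec"])[0],f["tvec"]]
def norm(f,p): return cv2.undistortPoints(np.array(p,float).reshape(-1,1,2),f["mtx"],None)[:,0].T
def tri(a,pa,b,pb):
    X=cv2.triangulatePoints(P(a),P(b),norm(a,pa),norm(b,pb)); return (X[:3]/X[3]).T
def uncrop(p,x0,y0,k): return (np.array(p,float)+.5)/k-.5+[x0,y0]
def onplane(f,p,z):
    R=cv2.Rodrigues(f["rvec"])[0];c=-R.T@np.ravel(f["tvec"])
    d=(R.T@np.vstack([norm(f,p),np.ones(len(p))])).T
    return c+d*((z-c[2])/d[:,2])[:,None]
E
python3 - <<'E'
from h import *
t=pickle.load(open("top.pkl","rb"));s=pickle.load(open("scene.pkl","rb"))
for n,a,b,z in(("red",[(98,94),(190,101),(187,141),(97,135)],[(120,348),(176,298),(203,318),(148,365)],.122),
 ("sw",[(620,66),(758,125),(728,206),(590,147)],[(323,88),(433,38),(490,80),(378,135)],.072)):
    a=uncrop(a,235,190,5);b=uncrop(b,250,115,5.7)
    # match by best reprojection: try cyclic orders
    best=None
    for o in range(4):
        bb=np.roll(b,o,0);X=tri(t,a,s,bb)
        e=sum(np.linalg.norm(cv2.projectPoints(X,f["rvec"],f["tvec"],f["mtx"],None)[0][:,0]-q,axis=1).mean() for f,q in((t,a),(s,bb)))
        if best is None or e<best[0]: best=(e,X)
    X=best[1];print(n,round(best[0],2),X.round(4).tolist(),"mean",X.mean(0).round(4))
    for f,q in((t,a),(s,b)):
        Y=onplane(f,q,z);print(Y.mean(0).round(4),[np.degrees(np.arctan2(*(Y[(i+1)%4]-Y[i])[1::-1])).round(1) for i in range(4)],[np.linalg.norm(Y[(i+1)%4]-Y[i]).round(3) for i in range(4)])
E
```

```text
red 1.13 [[0.4914, 0.0282, 0.1158], [0.4887, -0.0153, 0.111], [0.4719, -0.0134, 0.1083], [0.4744, 0.0293, 0.1147]] mean [0.4816 0.0072 0.1125]
[0.4813 0.0079 0.122 ] [np.float64(-93.9), np.float64(175.7), np.float64(86.6), np.float64(-0.9)] [np.float64(0.043), np.float64(0.019), np.float64(0.042), np.float64(0.019)]
[0.476  0.0155 0.122 ] [np.float64(-97.8), np.float64(163.7), np.float64(80.5), np.float64(-9.4)] [np.float64(0.039), np.float64(0.016), np.float64(0.037), np.float64(0.015)]
sw 0.3 [[0.5182, -0.2313, 0.0661], [0.4885, -0.299, 0.0657], [0.4482, -0.2814, 0.0668], [0.4782, -0.2149, 0.0642]] mean [ 0.4833 -0.2567  0.0657]
[ 0.4821 -0.2548  0.072 ] [np.float64(-113.4), np.float64(156.9), np.float64(66.8), np.float64(-22.3)] [np.float64(0.073), np.float64(0.044), np.float64(0.072), np.float64(0.044)]
[ 0.4807 -0.2492  0.072 ] [np.float64(-114.3), np.float64(157.7), np.float64(66.8), np.float64(-24.9)] [np.float64(0.073), np.float64(0.043), np.float64(0.075), np.float64(0.044)]
```

Call:
{"fn": "carry_out", "kwargs": {"motion": [{"dp": [0.285, -0.05, 0], "twist": [0, 0, -0.875], "hand": 1}, {"dp": [0.28, -0.05, 0], "twist": [0, 0, -0.875], "hand": 1}, {"dp": [0.275, -0.05, 0], "twist": [0, 0, -0.875], "hand": 1}, {"dp": [0.27, -0.05, 0], "twist": [0, 0, -0.875], "hand": 1}, {"dp": [0.27, -0.05, 0], "twist": [0, 0, -0.875], "hand": 1}]}}

```text
time: 0.72
tcp_pos: [0.3455, -0.5158, 0.3032]
orientation: [-0.001, 0.96, 0.28, -0.0]
force: [-0.3, -0.3, -0.3]
grip_width: 0.999
grasp_force: 0.0
```

Call:
{"fn": "carry_out", "kwargs": {"motion": [{"dp": [0.265, -0.05, 0], "twist": [0, 0, -0.875], "hand": 1}, {"dp": [0.26, -0.05, 0], "twist": [0, 0, -0.875], "hand": 1}, {"dp": [0.255, -0.05, 0], "twist": [0, 0, -0.875], "hand": 1}, {"dp": [0.25, -0.05, 0], "twist": [0, 0, -0.875], "hand": 1}, {"dp": [0.25, -0.05, 0], "twist": [0, 0, -0.875], "hand": 1}]}}

```text
time: 1.35
tcp_pos: [0.4693, -0.3657, 0.3032]
orientation: [-0.0, 0.906, 0.423, -0.0]
force: [0.3, -0.4, -0.9]
grip_width: 0.998
grasp_force: 0.0
```

Call:
{"fn": "carry_out", "kwargs": {"motion": [{"dp": [0.245, -0.05, 0], "twist": [0, 0, -0.875], "hand": 1}, {"dp": [0.24, -0.05, 0], "twist": [0, 0, -0.875], "hand": 1}, {"dp": [0.235, -0.05, 0], "twist": [0, 0, -0.875], "hand": 1}, {"dp": [0.23, -0.05, 0], "twist": [0, 0, -0.875], "hand": 1}, {"dp": [0.23, -0.05, 0], "twist": [0, 0, -0.875], "hand": 1}]}}

```text
time: 1.98
tcp_pos: [0.5347, -0.197, 0.3039]
orientation: [0.0, 0.831, 0.556, -0.0]
force: [1.0, 0.3, -1.1]
grip_width: 0.999
grasp_force: 0.0
```

Run:
```python
from cell import observe, grab_frame
import cv2,pickle,numpy as np
f=grab_frame("wrist");pickle.dump(f,open("w1.pkl","wb"))
cv2.imwrite("pics/w1.png",cv2.resize(f["frame"][:,:,::-1],(768,576),interpolation=cv2.INTER_CUBIC))
print(f["mtx"].tolist(),np.ravel(f["rvec"]),np.ravel(f["tvec"]))
R=cv2.Rodrigues(f["rvec"])[0];print(-R.T@np.ravel(f["tvec"]),R[2], observe()["tcp_pos"])
```

```text
[[297.3186396354542, 0.0, 252.87016613713322], [0.0, 297.3186396354542, 189.3074177212078], [0.0, 0.0, 1.0]] [-2.8174529   0.55632588  0.07617109] [-0.56794844 -0.01416649  0.38324781]
[ 0.55942616 -0.13253632  0.37298994] [-0.10248703 -0.25030152 -0.96272819] [ 0.53635471 -0.18990705  0.30408444]
```

View pics/w1.png

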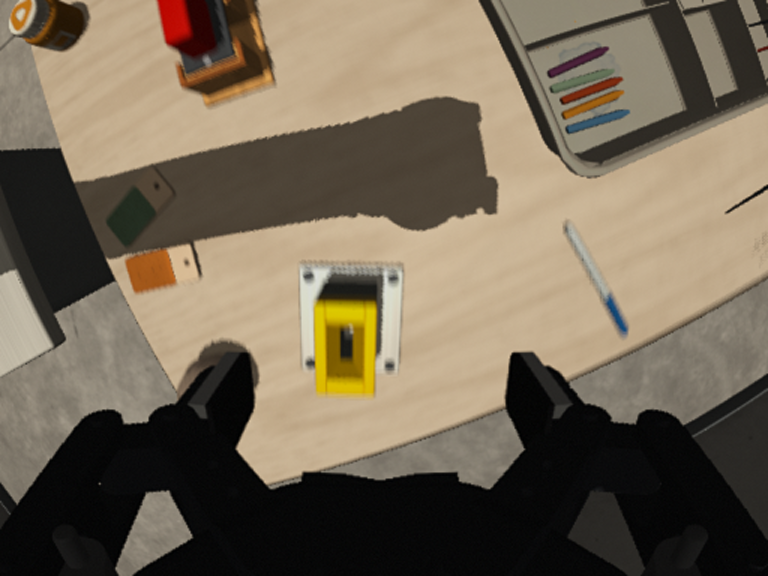

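The wrist view shows the switch top at about (315,300), (378,300), (375,395), (316,393), its slot at (347,343), and the red key at the upper left.

```bash
cat >> h.py <<'E'
def nfish(f,p): return cv2.fisheye.undistortPoints(np.array(p,float).reshape(-1,1,2),f["mtx"],np.zeros(4))[:,0].T
def isf(f): return f["mtx"][0,0]<320
_n=norm
def norm(f,p): return nfish(f,p) if isf(f) else _n(f,p)
def rep(Y): return Y.mean(0).round(4),[float(np.degrees(np.arctan2(*(Y[(i+1)%4]-Y[i])[1::-1])).round(1)) for i in range(4)],[float(np.linalg.norm(Y[(i+1)%4]-Y[i]).round(4)) for i in range(4)]
E
python3 - <<'E'
from h import *
t=pickle.load(open("top.pkl","rb"));w=pickle.load(open("w1.pkl","rb"))
a=uncrop([(315,300),(378,300),(375,395),(316,393)],0,0,1.5)
Y=onplane(w,a,.072);print(rep(Y))
b=uncrop([(620,66),(758,125),(728,206),(590,147)],235,190,5)
for o in range(4):
    X=tri(w,a,t,np.roll(b,o,0));print(o,X.mean(0).round(4),X[:,2].round(3))
print(onplane(w,uncrop([(347,343)],0,0,1.5),.04))
E
```

```text
(array([ 0.4853, -0.2474,  0.072 ]), [-22.2, -114.1, 156.2, 65.3], [0.045, 0.0771, 0.0457, 0.0759])
0 [ 0.4862 -0.2531  0.075 ] [ 0.159 -0.004 -0.012  0.157]
1 [ 0.4833 -0.2548  0.0614] [0.063 0.054 0.061 0.067]
2 [ 0.4853 -0.2478  0.0655] [ 0.038 -0.095  0.182  0.136]
3 [ 0.488  -0.2496  0.0688] [ 0.149 -0.221  0.142  0.206]
[[ 0.48069597 -0.25491522  0.04      ]]
```

Run:
```python
from cell import observe, grab_frame
import cv2,pickle,numpy as np
f=grab_frame("wrist");pickle.dump(f,open("w2.pkl","wb"))
f2=grab_frame("wrist");s=observe()
R=cv2.Rodrigues(f["rvec"])[0];print(-R.T@np.ravel(f["tvec"]),s["tcp_pos"],s["orientation"],np.abs(f2["tvec"]-f["tvec"]).max())
a=cv2.resize(f["frame"][160:280,180:300,::-1],None,fx=5,fy=5,interpolation=cv2.INTER_CUBIC)
cv2.imwrite("pics/w2c.png",a)
```

```text
[ 0.56039265 -0.12554146  0.37352226] [ 0.53524707 -0.19498125  0.30407977] [-2.87200121e-04  8.30032914e-01  5.57714160e-01  4.40451805e-04] 0.0009709118584330725
```

View pics/w2c.png

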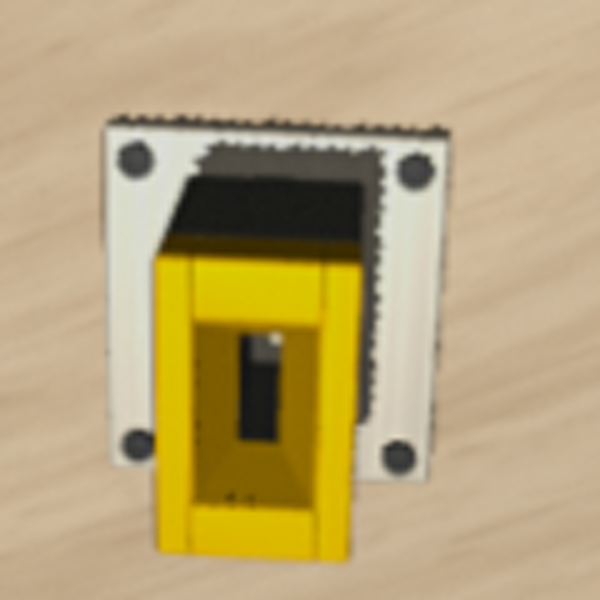

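The crop shows the yellow top at (156,254), (362,260), (350,560), (158,552), the entry at (193,322)–(313,510), and the slot top at (240,332), (281,332), (278,440), (240,437).

Run:
```python
from h import *
t=pickle.load(open("top.pkl","rb"));w=pickle.load(open("w2.pkl","rb"))
a=uncrop([(156,254),(362,260),(350,560),(158,552)],180,160,5)
print(rep(onplane(w,a,.072)))
print(rep(onplane(w,uncrop([(193,322),(319,326),(313,510),(193,502)],180,160,5),.072)))
print(rep(onplane(w,uncrop([(240,332),(281,332),(278,440),(240,437)],180,160,5),.056)))
b=uncrop([(620,66),(758,125),(728,206),(590,147)],235,190,5)
X=tri(w,a,t,np.roll(b,1,0));print(X.mean(0).round(4),X[:,2].round(3))
p=[(105,125),(448,130),(428,480),(112,465)]
print(rep(onplane(w,uncrop(p,180,160,5),.005)))
```

```text
(array([ 0.4835, -0.2509,  0.072 ]), [-23.3, -114.0, 156.3, 65.5], [0.0446, 0.0752, 0.0452, 0.0749])
(array([ 0.4828, -0.2516,  0.072 ]), [-23.4, -114.2, 154.6, 65.7], [0.0277, 0.0462, 0.0278, 0.0452])
(array([ 0.4832, -0.2512,  0.056 ]), [-21.4, -114.4, 153.8, 66.4], [0.0095, 0.028, 0.0091, 0.0272])
[ 0.4826 -0.2547  0.0667] [0.067 0.062 0.068 0.071]
(array([ 0.4828, -0.2516,  0.005 ]), [-22.7, -113.9, 155.7, 66.0], [0.0886, 0.101, 0.0887, 0.0985])
```

Call:
{"fn": "carry_out", "kwargs": {"motion": [{"dp": [0.22, -0.17, 0.07], "twist": [0, 0, -0.85], "hand": 1}, {"dp": [0.23, -0.155, 0.07], "twist": [0, 0, -0.85], "hand": 1}, {"dp": [0.24, -0.14, 0.07], "twist": [0, 0, -0.85], "hand": 1}, {"dp": [0.245, -0.125, 0.07], "twist": [0, 0, -0.85], "hand": 1}, {"dp": [0.255, -0.115, 0.07], "twist": [0, 0, -0.85], "hand": 1}]}}

```text
time: 2.75
tcp_pos: [0.4807, 0.0021, 0.2513]
orientation: [0.001, 0.741, 0.672, -0.0]
force: [-0.0, 0.1, -0.1]
grip_width: 1.002
grasp_force: 0.0
```

Call:
{"fn": "carry_out", "kwargs": {"motion": [{"dp": [0, 0, 0], "twist": [0, 0, 0], "hand": 1}, {"dp": [0, 0, 0], "twist": [0, 0, 0], "hand": 1}]}}

```text
time: 3.0
tcp_pos: [0.4813, 0.0009, 0.2516]
orientation: [0.001, 0.741, 0.671, -0.0]
force: [0.2, -0.2, -0.2]
grip_width: 1.0
grasp_force: 0.0
```

Run:
```python
from cell import observe, grab_frame
import cv2,pickle,numpy as np
f=grab_frame("wrist");pickle.dump(f,open("w3.pkl","wb"));s=observe()
R=cv2.Rodrigues(f["rvec"])[0];print(-R.T@np.ravel(f["tvec"]),s["tcp_pos"],s["orientation"])
a=cv2.resize(f["frame"][90:290,150:350,::-1],None,fx=3,fy=3,interpolation=cv2.INTER_CUBIC)
cv2.imwrite("pics/w3c.png",a)
```

```text
[0.48663012 0.07017604 0.32060658] [4.81479814e-01 3.22904175e-04 2.51687985e-01] [ 6.36499545e-04  7.41850493e-01  6.70565015e-01 -4.31956323e-05]
```

View pics/w3c.png

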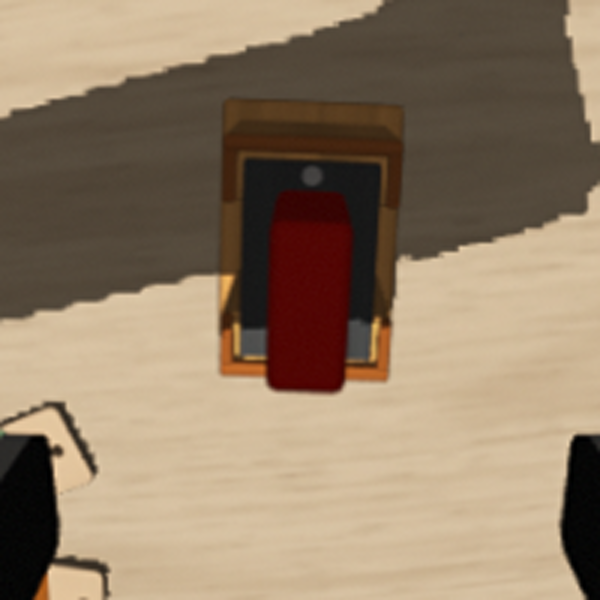

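The crop shows the red handle's top face at (270,222), (352,225), (344,391), (267,389). The flange's far edge is at (243,158)–(381,162), and the stand is at (222,98)–(388,380).

Run:
```python
from h import *
t=pickle.load(open("top.pkl","rb"));w=pickle.load(open("w3.pkl","rb"))
a=uncrop([(270,222),(352,225),(344,391),(267,389)],150,90,3)
print(rep(onplane(w,a,.117)))
b=uncrop([(98,94),(190,101),(187,141),(97,135)],235,190,5)
X=tri(w,a,t,np.roll(b,3,0));print(X.mean(0).round(4),X[:,2].round(3))
X=tri(w,a,t,np.roll(b,1,0));print(X.mean(0).round(4),X[:,2].round(3))
print(rep(onplane(w,uncrop([(243,158),(381,162),(374,358),(238,356)],150,90,3),.067)))
```

```text
(array([0.4806, 0.0105, 0.117 ]), [-7.8, -97.6, 172.7, 82.6], [0.0191, 0.0414, 0.0189, 0.0415])
[0.4848 0.009  0.089 ] [ 0.082 -0.137  0.196  0.215]
[0.4815 0.0085 0.1126] [0.109 0.115 0.113 0.113]
(array([0.4808, 0.0104, 0.067 ]), [-7.3, -96.6, 173.4, 81.9], [0.0395, 0.0592, 0.0411, 0.0598])
```

Call:
{"fn": "carry_out", "kwargs": {"motion": [{"dp": [0.065, -0.007, 0.1], "twist": [0, 0, 0.4], "hand": 1}, {"dp": [0, 0, 0.2], "twist": [0, 0, 0], "hand": 1}, {"dp": [0, 0, 0.2], "twist": [0, 0, 0], "hand": 1}, {"dp": [0, 0, 0.18], "twist": [0, 0, 0], "hand": 1}, {"dp": [0, 0, 0], "twist": [0, 0, 0], "hand": 1}]}}

```text
time: 3.68
tcp_pos: [0.4797, 0.01, 0.1476]
orientation: [-0.001, 0.751, 0.66, -0.002]
force: [-0.3, 0.1, -0.8]
grip_width: 0.997
grasp_force: 0.0
```

Call:
{"fn": "carry_out", "kwargs": {"motion": [{"dp": [0, 0, 0], "twist": [0, 0, 0], "hand": 1}, {"dp": [0, 0, 0], "twist": [0, 0, 0], "hand": -1}, {"dp": [0, 0, 0], "twist": [0, 0, 0], "hand": -1}, {"dp": [0, 0, 0], "twist": [0, 0, 0], "hand": -1}, {"dp": [0, 0, 0], "twist": [0, 0, 0], "hand": -1}]}}

```text
time: 4.3
tcp_pos: [0.4813, 0.012, 0.1499]
orientation: [0.0, 0.75, 0.661, 0.0]
force: [0.2, 0.6, 2.0]
grip_width: 0.225
grasp_force: 58.7
```

Call:
{"fn": "carry_out", "kwargs": {"motion": [{"dp": [0, 0, 0], "twist": [0, 0, 0], "hand": -1}, {"dp": [0, 0, 0], "twist": [0, 0, 0], "hand": -1}, {"dp": [0, 0, 0], "twist": [0, 0, 0], "hand": -1}]}}

```text
time: 4.68
tcp_pos: [0.4813, 0.0121, 0.1499]
orientation: [0.0, 0.75, 0.661, 0.0]
force: [-0.0, -0.7, 5.3]
grip_width: 0.228
grasp_force: 59.4
```

Call:
{"fn": "carry_out", "kwargs": {"motion": [{"dp": [0, 0, -0.1], "twist": [0, 0, 0], "hand": -1}, {"dp": [0, 0, -0.2], "twist": [0, 0, 0], "hand": -1}, {"dp": [0, 0, -0.3], "twist": [0, 0, 0], "hand": -1}, {"dp": [0, 0, -0.2], "twist": [0, 0, 0], "hand": -1}, {"dp": [0, 0, 0], "twist": [0, 0, 0], "hand": -1}]}}

```text
time: 5.3
tcp_pos: [0.4821, 0.0122, 0.272]
orientation: [0.002, 0.75, 0.661, 0.002]
force: [-0.2, 0.6, -0.5]
grip_width: 0.229
grasp_force: 59.6
```

Call:
{"fn": "carry_out", "kwargs": {"motion": [{"dp": [-0.249, 0.031, 0], "twist": [0, 0, 0.59], "hand": -1}, {"dp": [-0.248, 0.042, 0], "twist": [0, 0, 0.59], "hand": -1}, {"dp": [-0.246, 0.052, 0], "twist": [0, 0, 0.59], "hand": -1}, {"dp": [-0.244, 0.062, 0], "twist": [0, 0, 0.59], "hand": -1}, {"dp": [-0.241, 0.072, 0], "twist": [0, 0, 0.59], "hand": -1}]}}

```text
time: 5.92
tcp_pos: [0.4792, -0.1773, 0.2673]
orientation: [-0.002, 0.815, 0.58, -0.001]
force: [0.4, -0.3, -0.7]
grip_width: 0.228
grasp_force: 59.5
```

Call:
{"fn": "carry_out", "kwargs": {"motion": [{"dp": [-0.238, 0.082, 0], "twist": [0, 0, 0.59], "hand": -1}, {"dp": [-0.234, 0.092, 0], "twist": [0, 0, 0.59], "hand": -1}, {"dp": [0, 0, 0], "twist": [0, 0, 0], "hand": -1}, {"dp": [0, 0, 0], "twist": [0, 0, 0], "hand": -1}, {"dp": [0, 0, 0], "twist": [0, 0, 0], "hand": -1}]}}

```text
time: 6.55
tcp_pos: [0.4812, -0.2506, 0.2692]
orientation: [-0.0, 0.837, 0.548, 0.0]
force: [-0.6, 0.3, -1.0]
grip_width: 0.226
grasp_force: 59.4
```

Run:
```python
from cell import observe, grab_frame
import cv2,pickle,numpy as np
f=grab_frame("wrist");pickle.dump(f,open("w4.pkl","wb"));s=observe()
R=cv2.Rodrigues(f["rvec"])[0];print(-R.T@np.ravel(f["tvec"]),s["tcp_pos"],s["orientation"])
a=cv2.resize(f["frame"][100:384,130:390,::-1],None,fx=2.1,fy=2.1,interpolation=cv2.INTER_CUBIC)
cv2.imwrite("pics/w4c.png",a)
```

```text
[ 0.50728919 -0.18686166  0.33839114] [ 0.48123902 -0.25063635  0.26931871] [-2.80139161e-04  8.36698620e-01  5.47663509e-01  1.49853300e-04]
```

View pics/w4c.png

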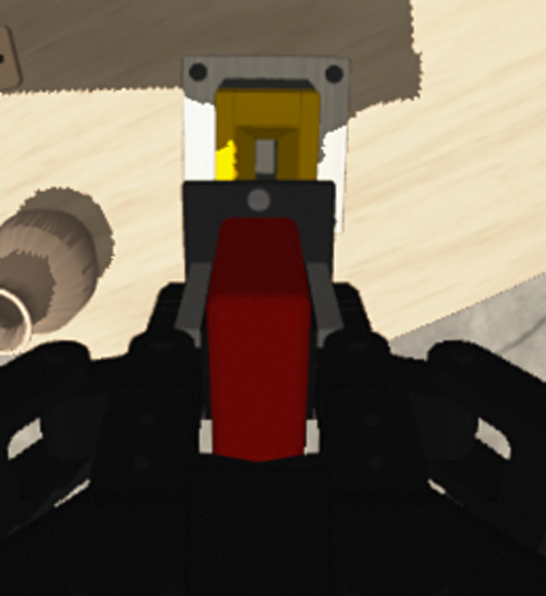

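The view shows the flange's front edge at (183,181)–(335,181) and the switch top's front edge at (216,91)–(320,91). The slot is seen at (265,155).

Run:
```python
from h import *
w=pickle.load(open("w4.pkl","rb"))
p=onplane(w,uncrop([(183,181),(335,181)],130,100,2.1),.1864)
q=onplane(w,uncrop([(216,91),(320,91)],130,100,2.1),.072)
az=lambda v:np.degrees(np.arctan2(v[1],v[0]))
def c(p,h):
    d=(p[1]-p[0])/np.linalg.norm(p[1]-p[0]); print(np.linalg.norm(p[1]-p[0]),az(d)); return p.mean(0)-h*np.array([-d[1],d[0],0])
k=c(p,.03);m=c(q,.038);print(k,m)
a=np.radians(2*np.degrees(np.arctan2(.5477,.8367)));d=m-k
print(np.degrees(a),"dp tool x,y:",d@[np.cos(a),np.sin(a),0],d@[np.sin(a),-np.cos(a),0])
```

```text
0.03849470363047341 -23.53820754775327
0.04461042290599309 -23.44961708346909
[ 0.47912552 -0.25170978  0.1864    ] [ 0.48331852 -0.25207413  0.072     ]
66.41715002820254 dp tool x,y: 0.0013435951069756642 0.003988581261037111
```

Call:
{"fn": "carry_out", "kwargs": {"motion": [{"dp": [0.009, 0.027, 0.1], "twist": [0, 0, 0], "hand": -1}, {"dp": [0, 0, 0.15], "twist": [0, 0, 0], "hand": -1}, {"dp": [0, 0, 0.1], "twist": [0, 0, 0], "hand": -1}, {"dp": [0, 0, 0.05], "twist": [0, 0, 0], "hand": -1}, {"dp": [0, 0, 0.05], "twist": [0, 0, 0], "hand": -1}]}}

```text
time: 7.22
tcp_pos: [0.4854, -0.2525, 0.2016]
orientation: [0.0, 0.837, 0.547, 0.0]
force: [0.2, -0.1, -1.0]
grip_width: 0.227
grasp_force: 59.4
```

Call:
{"fn": "carry_out", "kwargs": {"motion": [{"dp": [0, 0, 0.03], "twist": [0, 0, 0], "hand": -1}, {"dp": [0, 0, 0.03], "twist": [0, 0, 0], "hand": -1}, {"dp": [0, 0, 0], "twist": [0, 0, 0], "hand": -1}]}}

```text
time: 7.6
tcp_pos: [0.485, -0.2525, 0.1928]
orientation: [-0.0, 0.837, 0.547, -0.0]
force: [0.4, 0.3, -1.1]
grip_width: 0.227
grasp_force: 59.4
```

Call:
{"fn": "carry_out", "kwargs": {"motion": [{"dp": [0, 0, 0.04], "twist": [0, 0, 0], "hand": -1}, {"dp": [0, 0, 0.04], "twist": [0, 0, 0], "hand": -1}, {"dp": [0, 0, 0], "twist": [0, 0, 0], "hand": -1}]}}

```text
time: 7.98
tcp_pos: [0.4845, -0.2523, 0.1801]
orientation: [-0.001, 0.837, 0.547, -0.0]
force: [-0.1, -1.0, -1.3]
grip_width: 0.227
grasp_force: 59.4
```

Call:
{"fn": "carry_out", "kwargs": {"motion": [{"dp": [0, 0, 0.04], "twist": [0, 0, 0], "hand": -1}, {"dp": [0, 0, 0.04], "twist": [0, 0, 0], "hand": -1}, {"dp": [0, 0, 0.03], "twist": [0, 0, 0], "hand": -1}, {"dp": [0, 0, 0], "twist": [0, 0, 0], "hand": -1}]}}

```text
time: 8.48
tcp_pos: [0.4847, -0.2523, 0.1638]
orientation: [-0.001, 0.837, 0.547, -0.0]
force: [0.3, -0.0, -1.7]
grip_width: 0.226
grasp_force: 59.4
```

Remaining travel is about 4 mm.

Call:
{"fn": "carry_out", "kwargs": {"motion": [{"dp": [0, 0, 0.02], "twist": [0, 0, 0], "hand": -1}, {"dp": [0, 0, 0.01], "twist": [0, 0, 0], "hand": -1}, {"dp": [0, 0, 0], "twist": [0, 0, 0], "hand": -1}]}}

```text
time: 8.85
tcp_pos: [0.4852, -0.2525, 0.16]
orientation: [0.0, 0.837, 0.547, 0.0]
force: [0.4, -0.5, -1.2]
grip_width: 0.225
grasp_force: 59.7
```

Call:
{"fn": "carry_out", "kwargs": {"motion": [{"dp": [0, 0, 0.01], "twist": [0, 0, 0], "hand": -1}, {"dp": [0, 0, 0], "twist": [0, 0, 0], "hand": -1}]}}

```text
time: 9.1
tcp_pos: [0.4853, -0.2525, 0.1599]
orientation: [0.0, 0.837, 0.547, -0.0]
force: [-3.9, 0.9, 7.6]
grip_width: 0.225
grasp_force: 60.8
```

Contact came exactly at flush height with 8 N. I'll let go, opening only part way because of the vase, and lift.

Call:
{"fn": "carry_out", "kwargs": {"motion": [{"dp": [0, 0, 0], "twist": [0, 0, 0], "hand": 0}, {"dp": [0, 0, 0], "twist": [0, 0, 0], "hand": 0}, {"dp": [0, 0, 0], "twist": [0, 0, 0], "hand": 0}, {"dp": [0, 0, -0.1], "twist": [0, 0, 0], "hand": 0}, {"dp": [0, 0, -0.2], "twist": [0, 0, 0], "hand": 0}]}}

```text
time: 9.72
tcp_pos: [0.4842, -0.2521, 0.2032]
orientation: [-0.001, 0.837, 0.547, -0.001]
force: [1.0, -0.4, 0.3]
grip_width: 0.5
grasp_force: 0.0
```

Call:
{"fn": "carry_out", "kwargs": {"motion": [{"dp": [0, 0, -0.3], "twist": [0, 0, 0], "hand": 0}, {"dp": [-0.05, 0, -0.3], "twist": [0, 0, 0], "hand": 0}, {"dp": [0, 0, 0], "twist": [0, 0, 0], "hand": 0}, {"dp": [0, 0, 0], "twist": [0, 0, 0], "hand": 0}]}}

```text
time: 10.22
tcp_pos: [0.4819, -0.2592, 0.2937]
orientation: [0.0, 0.837, 0.547, 0.0]
force: [0.3, -0.3, -0.6]
grip_width: 0.499
grasp_force: 0.0
```

Run:
```python
from cell import grab_frame
import cv2,numpy as np
a=grab_frame("scene")["frame"][100:290,200:370,::-1];b=grab_frame("wrist")["frame"][100:290,150:350,::-1]
cv2.imwrite("pics/end.png",np.hstack([cv2.resize(x,None,fx=2.1,fy=2.1,interpolation=cv2.INTER_CUBIC) for x in(a,b)]))
```

```text
(no output)
```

View pics/end.png

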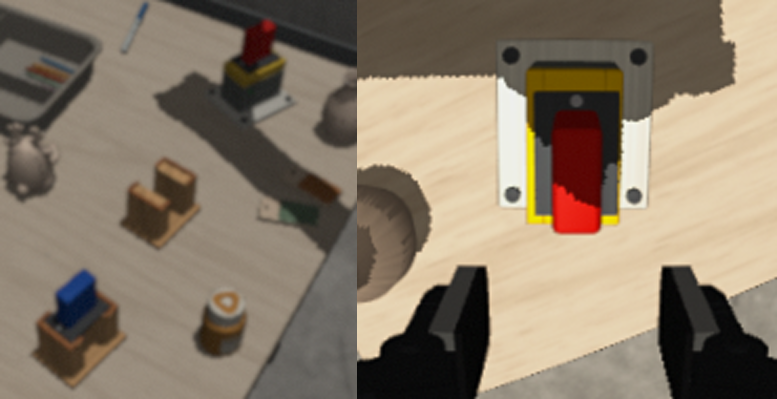

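The red key stands flush in the switch (flange on the yellow top at about (577,150)). The blue key is untouched in its stand at (75,300), and the gripper is clear.

```bash
python3 -c "
from cell import hand_in
print(hand_in())"
```

```text
the job is handed in; nothing more can be done
None
```

The red key is in the switch slot with its flange flat on the yellow top, released with the gripper clear. The blue key was left in its stand, and the job was handed in about 10 s into the 42 s limit; no verdict was returned.

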